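# Gauge the press bearing blocks and bring out the one bored to size

### The job

One of the three aluminium bearing blocks is bored to size for the press roller: the slim lower step of the pin gauge goes all the way into it and the thicker step above will not. Find it by trying the gauge gently in the bores, without forcing it, and bring that block wholly onto the cork mat with the gauge left standing in it, slim step fully home. Leave the other two blocks and everything else where they are.

Things in the scene. Friction and masses are not known exactly. Their poses are not given: they have to be found in the camera images.
- gauge_grip (a point): Stepped pin gauge, 92 mm tall, 0.18 kg, standing upright in its stand; steel, with a round aluminium handle 24 mm in diameter and 60 mm long. This point is on its axis at the middle of the handle; z up along the handle. Directly below the handle is a flange 32 mm in diameter, 6 mm thick; its underside is 36 mm below this point.
- gauge_tip (a point): Foot of the same gauge, centre of its lower end, 62 mm below gauge_grip. From the foot up: slim step 16 mm in diameter and 16 mm long (1.5 mm bevel at the foot, 14 mm at its end), then the thick step 20 mm in diameter and 10 mm long with a square shoulder, then the flange. Held off centre, a step can catch on a rim that it would pass.
- stand_mouth (a point): Wooden gauge stand, fixed to the table, 70 x 70 x 40 mm, with a round socket 26 mm in diameter and 36 mm deep. This point is the centre of the socket's mouth on the top face, 40 mm above the table. With the gauge home in it the flange lies on the top face (handle centre 36 mm above this point). z up.
- mat: Thin square cork mat stuck flat on the table, 150 x 150 mm, under 2 mm thick with no raised edge to a block: blocks slide straight onto it. Origin: its centre on the table; x and y along its sides.
- block_a_center (a point): Aluminium bearing block 60 x 60 x 30 mm, 0.28 kg, loose on the table, upright through bore at its middle. The three are alike outside; bores are 13 (refuses), 17.6 (right) and 21.6 mm (too wide, both steps enter); name and place do not tell which. Point: block centre; z up, x, y along sides. gauge_tip is 15 mm above it if refused, 1 mm below if right, 11 mm below if too wide.
- block_b_center (a point): Aluminium bearing block 60 x 60 x 30 mm, 0.28 kg, loose on the table, upright through bore at its middle. The three are alike outside; bores are 13 (refuses), 17.6 (right) and 21.6 mm (too wide, both steps enter); name and place do not tell which. Point: block centre; z up, x, y along sides. gauge_tip is 15 mm above it if refused, 1 mm below if right, 11 mm below if too wide.
- block_c_center (a point): Aluminium bearing block 60 x 60 x 30 mm, 0.28 kg, loose on the table, upright through bore at its middle. The three are alike outside; bores are 13 (refuses), 17.6 (right) and 21.6 mm (too wide, both steps enter); name and place do not tell which. Point: block centre; z up, x, y along sides. gauge_tip is 15 mm above it if refused, 1 mm below if right, 11 mm below if too wide.
- ink_tin: Bystander: flat round steel ink tin, 54 mm wide, 40 mm tall. Origin: underside (or lowest side as it lies).
- wrench: Bystander: steel spanner about 150 mm long, lying flat. Origin: underside (or lowest side as it lies).
- brush: Bystander: brush about 170 mm long, lying flat. Origin: underside (or lowest side as it lies).
- ink_jar: Bystander: black screw-lid jar, 72 mm wide, 85 mm tall. Origin: underside (or lowest side as it lies).
- bottle: Bystander: closed white bottle with a blue cap, 66 mm wide, 170 mm tall. Origin: underside (or lowest side as it lies).
- towel_roll: Bystander: standing paper roll, 110 mm wide, 225 mm tall. Origin: underside (or lowest side as it lies).
- ink_roller: Bystander: hand ink roller lying down, rubber roll 80 x 32 mm, about 170 mm long in all, 32 mm high. Origin: underside (or lowest side as it lies).
Things that resemble listed ones, but are neither listed nor needed, are in the scene too. Leave any orange look-alike of the part that bears block_c_center alone.

How it is judged:
By the outcome, as a careful person would: the job done as asked, in the order asked, and still so for the second after the job is handed in, with the robot touching nothing.
It also fails if it takes over 72 s, if anything falls off the work surface, if the arm or the gripper's body presses on something with over 40 N, if the wrist force passes 120 N, or if a joint passes its speed limit or range.

### The arm

A 6-joint arm with a two-finger parallel gripper is mounted at the origin on the work surface. World frame = base frame: x ahead of the robot, y to its left, z up, the work surface at z = 0. Lengths are in m, angles in rad, forces in N, time in s.
With the tool pointing down it reaches from about 0.3 to 0.85 m from the base axis. Payload 5.4 kg.
Tool frame: the origin (TCP) lies at the very end of the fingers, on their centre line; the grasp point (between the pads) lies 19 mm behind it; z points along the fingers, x is the direction in which the jaws open and shut, and the axes are right-handed (so a half turn about z gives the same grasp; the last joint's range is limited). The gripper opens to 85 mm and grips with 20 to 120 N. Pads are 22 mm wide; open, the fingers measure 114 mm over their backs; the gripper's body (76 mm by 85 mm) begins 54 mm behind the grasp point. The pads swing forward as they close: fully open they stand 13 mm farther back than shut.
Start: joints at [-1.486, 0.158, 1.597, -0, 1.386, -0.21], TCP at [0.167, -0.55, 0.231] pointing down, gripper open.
Joint ranges: [-2.91, 2.91], [-0.94, 2.29], [0.18, 2.7], [-1.29, 4.43], [0.17, 2.64], [-3, 3]. Speed limits (rad/s): [2.57, 2.57, 3.14, 3.14, 3.14, 3.14].

### API

Orientations are given as [roll, pitch, yaw] about the fixed x, y, z axes, in that order (R = Rz(yaw) Ry(pitch) Rx(roll)).
In Python, from plant import manip, optics, finder gives the robot as it stands. The module is installed in compiled form; this text tells all that it offers.
- The arm moves only by the shell command python3 -m jog 'ROWS' [FORCE]. ROWS is JSON, a list of rows, each an object of numbers: "dx", "dy", "dz": the shift along the tool's x, y, z in cm; "rx", "ry", "rz": the turn, a rotation vector about the tool's x, y, z in rad; "hand": the gripper command: -1 is shut, 1 is fully open, values between are in proportion. In form: [{"dx": .., "dy": .., "dz": .., "rx": .., "ry": .., "rz": .., "hand": ..}, ...]. A call has 1 to 12 rows; each row is the pose to reach, as a shift and turn from the pose commanded when the call began, along the tool's axes at that moment; what a row does not reach only later rows make up. A row lasts 1/8 s, in which the tool goes at most 62.5 mm and 10.7 degrees, less where a joint would pass 70% of its speed; a pose out of reach is approached as far as the arm can. A call with a gripper value outside its range is refused whole. The fingers move at their own pace and stop on an object; FORCE is the grip in N (left out, the last holds). Time passes only in rows, so rows that repeat a pose let the fingers close. It gives the time, the measured TCP pose, the force and the opening at its end, in the units of the state.
- manip.read_state(): the state, without advancing time (a new reading comes with each control period).
- optics.camera(name): name is "scene" or "top" or "wrist"; returns a dict with "frame" (400x640x3 uint8, red, green, blue), "camera_matrix" (3x3 intrinsics, pixels), "R" (3x3) and "t" (3): a world point X has camera coordinates R X + t. Camera axes: x right, y down, z forward; pixel columns grow to the right and rows downward; lengths in m; the calibration is good to about 2 mm. A picture is of the moment at which its call begins. There is no depth.
- manip.job_done(): hands the job in, once; it reports no verdict.
Trained networks look in the newest picture that a camera, given by its name, has taken for a name from the list of things; names that differ only in an ending like _2 or _b are one class to them, and where a whole thing is asked for, a point or a joint stands for the part that bears it (a point fixed in the world has none). Each returns a list of dicts, best first, with "score" (0 to 1); they miss things now and then, are a little off and sometimes report something else, mostly with a low value. They report only what shows in the picture. A call takes as long as a camera call. They do not tell look-alikes from the thing itself.
- finder.cut_out(thing, camera): "pixels" (400x640 bool, what is visible of it) and "xy" ([column, row] in pixels, amid what is visible of it).
The state is a dict: "time": time; "qpos": joint angles; "qd": joint speeds; "tau": joint torques, N m; "ee_pos": TCP position; "tcp_rot": TCP orientation; "wrist_force": force on the tool from outside, world axes, zero at the start; "torque": the same for the moment, N m; "finger_gap": finger opening in m.
Only numpy, scipy, OpenCV 4.12 (cv2) and the standard library are available. Lean on these libraries where they do the work, as an engineer would, in place of code of your own. Each camera call takes 0.05 s, during which the arm holds its last target.

## Working session

There is one attempt and no reset: what is moved stays moved. The work goes in short steps, Python scripts to look and compute and a shell command to move; the robot and the scene stay as the last step left them, time stands still between calls to the robot, and variables do not carry over. Pictures are saved under pics/ and viewed, and the job is handed in when it is done.

```bash
mkdir -p pics; ls; python3 - <<'E'
from plant import manip, optics, finder
import cv2
s=manip.read_state()
print({k:(v if not hasattr(v,'__len__') else [round(float(x),4) for x in list(__import__('numpy').ravel(v))]) for k,v in s.items()})
for n in ["scene","top","wrist"]:
    c=optics.camera(n); cv2.imwrite(f"pics/{n}0.png",c["frame"][:,:,::-1])
    print(n,c["camera_matrix"].tolist(),c["R"].round(4).tolist(),c["t"].round(4).tolist())
E
```

```text
pics
{'time': 0.0, 'qpos': [-1.4861, 0.1591, 1.5982, -0.0, 1.3862, -0.2101], 'qd': [0.0002, -0.0003, -0.002, 0.001, 0.0003, -0.0005], 'tau': [-0.0003, -39.5997, -33.1432, -0.0001, 0.0083, -0.0], 'ee_pos': [0.167, -0.5496, 0.2303], 'tcp_rot': [-3.1412, 0.0019, -1.276], 'wrist_force': [-0.6041, 0.8822, -0.0412], 'torque': [-0.0053, 0.0121, 0.0068], 'finger_gap': 0.08513909767344505}
scene [[447.98929947537823, 0.0, 320.827777731813], [0.0, 447.98929947537823, 204.96194569116102], [0.0, 0.0, 1.0]] [[0.8383, 0.5451, 0.0077], [0.4677, -0.7118, -0.524], [-0.2802, 0.4429, -0.8517]] [-0.4448, -0.2331, 1.5832]
top [[407.65425437431, 0.0, 319.3885767085876], [0.0, 407.65425437431, 198.1292411150613], [0.0, 0.0, 1.0]] [[-0.0232, -0.9997, -0.0065], [-0.9943, 0.0238, -0.1038], [0.1039, 0.004, -0.9946]] [0.0108, 0.5611, 1.0752]
wrist [[320.02454419259277, 0.0, 319.7571811248075], [0.0, 320.02454419259277, 202.58504909700085], [0.0, 0.0, 1.0]] [[0.291, -0.9567, -0.0012], [-0.9206, -0.2804, 0.2719], [-0.2605, -0.078, -0.9623]] [-0.5745, -0.0364, 0.3782]
```

View pics/scene0.png

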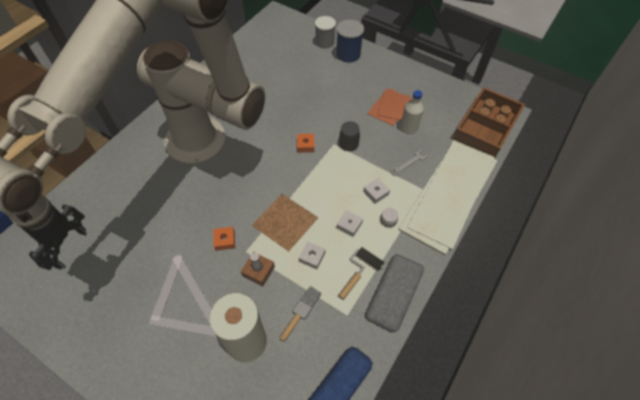

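View pics/top0.png

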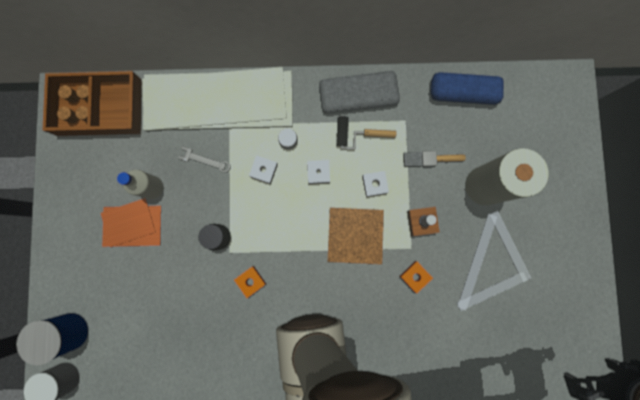

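View pics/wrist0.png

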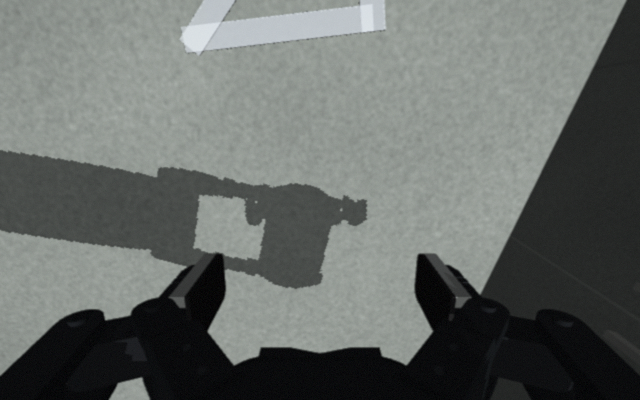

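Top view: three aluminium blocks at (263,169), (318,171) and (375,183), with orange look-alikes at (250,282) and (417,277). The gauge is at (431,220) in its stand at (424,221), and the mat is at (356,236).

```bash
cat > h.py <<'E'
from plant import manip, optics, finder
import numpy as np, cv2
np.set_printoptions(precision=4,suppress=True)
def cam(n,save=None):
    c=optics.camera(n)
    if save: cv2.imwrite(f"pics/{save}.png",c["frame"][:,:,::-1])
    return c
def ray(c,uv):
    d=c["R"].T@np.linalg.inv(c["camera_matrix"])@np.array([uv[0],uv[1],1.]); o=-c["R"].T@c["t"]; return o,d
def onz(c,uv,z):
    o,d=ray(c,uv); return o+d*(z-o[2])/d[2]
def tri(obs):
    A=np.zeros((3,3));b=np.zeros(3)
    for c,uv in obs:
        o,d=ray(c,uv); d=d/np.linalg.norm(d); P=np.eye(3)-np.outer(d,d); A+=P;b+=P@o
    X=np.linalg.solve(A,b)
    return X,[np.linalg.norm(proj(c,X)-uv) for c,uv in obs]
def proj(c,X):
    p=c["camera_matrix"]@(c["R"]@np.asarray(X,float)+c["t"]); return p[:2]/p[2]
def crop(c,u0,v0,u1,v1,name,k):
    f=c["frame"][v0:v1,u0:u1,::-1]; cv2.imwrite(f"pics/{name}.png",cv2.resize(f,None,fx=k,fy=k,interpolation=cv2.INTER_CUBIC))
def st():
    s=manip.read_state(); print("t",round(s["time"],3),"p",np.array(s["ee_pos"]),"rpy",np.array(s["tcp_rot"]),"F",np.array(s["wrist_force"]),"gap",round(s["finger_gap"],4)); return s
E
python3 - <<'E'
from h import *
T=cam("top");S=cam("scene")
for th in ["block_a_center","gauge_grip","stand_mouth","mat"]:
    for n,c in (("top",T),("scene",S)):
        for r in finder.cut_out(th,n):
            m=r["pixels"]; print(th,n,round(r["score"],2),np.array(r["xy"]),m.sum(), onz(c,r["xy"],0.03 if 'block' in th else 0)[:2])
crop(T,220,100,460,300,"topc",3.3)
crop(S,220,160,420,310,"scenec",4)
E
```

```text
block_a_center top 0.6 [318.  172.7] 491 [ 0.6309 -0.0003]
block_a_center scene 0.7 [347.8 223. ] 437 [ 0.6355 -0.0098]
block_a_center scene 0.26 [404.2 162.4] 266 [0.6728 0.2925]
gauge_grip scene 0.75 [285.5 220.7] 2030 [ 0.4596 -0.0952]
gauge_grip scene 0.7 [256.9 261.1] 153 [ 0.4687 -0.2553]
stand_mouth top 0.62 [420.7 222.9] 630 [ 0.4889 -0.2802]
stand_mouth scene 0.69 [258.7 269.2] 509 [ 0.489  -0.2732]
mat top 0.81 [355.6 232.6] 3092 [ 0.4664 -0.0998]
mat scene 0.56 [284.9 222.6] 2000 [ 0.462  -0.1018]
```

View pics/topc.png

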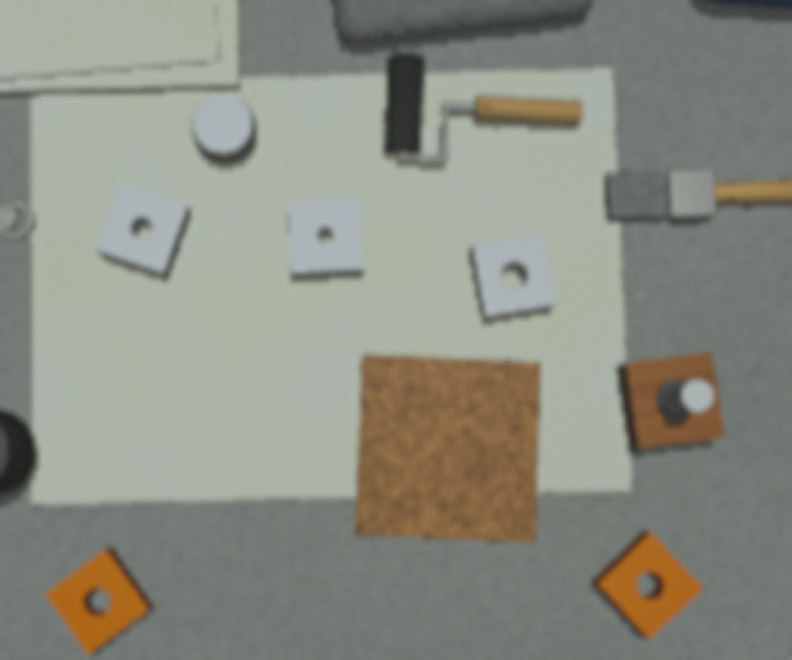

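View pics/scenec.png

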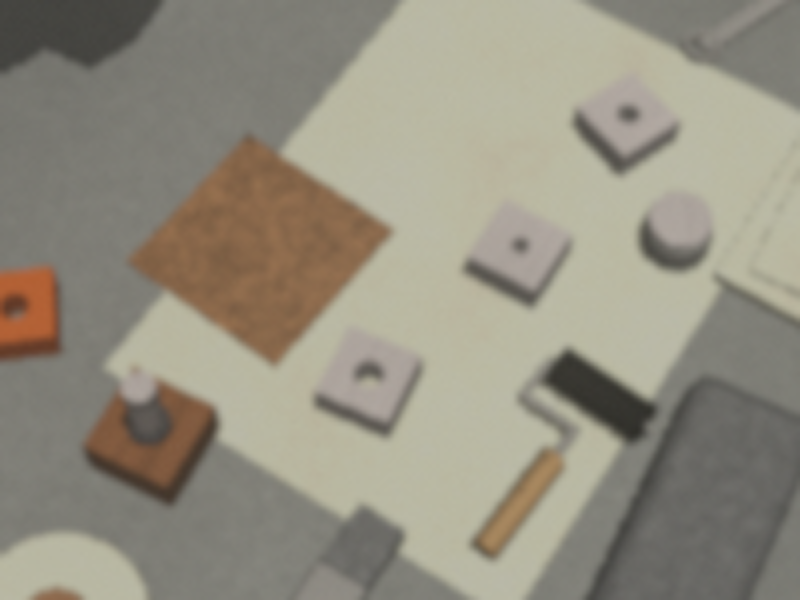

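```bash
python3 - <<'E'
from h import *
s=st()
T=cam("top");S=cam("scene");W=cam("wrist")
print("handle top",tri([(T,np.array([431.5,220.])),(S,np.array([254.7,255.7]))]))
from scipy.spatial.transform import Rotation as Ro
R=Ro.from_euler('xyz',s["tcp_rot"]).as_matrix()
o=-W["R"].T@W["t"]
print("cam in tool",R.T@(o-s["ee_pos"]),"axis",R.T@W["R"][2])
for n,u in (("left",(142,226,628,114)),("mid",(325,234,519,245)),("right",(514,274,369,374))):
    X=tri([(T,np.array([220+u[0]/3.3,100+u[1]/3.3])),(S,np.array([220+u[2]/4,160+u[3]/4]))]); print(n,X, onz(T,[220+u[0]/3.3,100+u[1]/3.3],0.03))
for n,c in (("top",T),("scene",S)):
  for th in ["mat"]:
    m=finder.cut_out(th,n)[0]["pixels"].astype(np.uint8); r=cv2.minAreaRect(cv2.findContours(m,0,1)[0][0]); 
    print([onz(c,p,0)[:2].round(3) for p in cv2.boxPoints(r)], onz(c,r[0],0))
for n,p in (("tl",(362,356)),("tr",(540,364)),("br",(536,540)),("bl",(357,533))): print(n,onz(T,[220+p[0]/3.3,100+p[1]/3.3],0)[:2])
E
```

```text
t 0.65 p [ 0.167  -0.5502  0.2314] rpy [ 3.1416 -0.0001 -1.276 ] F [ 0.6264  0.3156 -0.0605] gap 0.0856
handle top (array([ 0.4929, -0.2797,  0.1095]), [np.float64(0.791843470950884), np.float64(0.7114644890169517)])
cam in tool [ 0.0003 -0.0681 -0.1427] axis [0.0006 0.2722 0.9622]
left (array([0.6472, 0.1503, 0.0294]), [np.float64(0.40198795012944055), np.float64(0.34022405786827614)]) [0.6462 0.1495 0.03  ]
mid (array([ 0.6365, -0.0013,  0.0291]), [np.float64(0.2596391852974616), np.float64(0.23015590758738083)]) [ 0.6358 -0.0017  0.03  ]
right (array([ 0.5999, -0.1558,  0.0287]), [np.float64(0.47555460298967805), np.float64(0.437670047327227)]) [ 0.5987 -0.1564  0.03  ]
[array([ 0.388, -0.018]), array([ 0.538, -0.029]), array([ 0.528, -0.181]), array([ 0.378, -0.169])] [ 0.4577 -0.0991  0.    ]
[array([ 0.38 , -0.167]), array([ 0.37 , -0.003]), array([ 0.537, -0.025]), array([ 0.537, -0.182])] [ 0.4576 -0.0964  0.    ]
tl [ 0.5364 -0.0303]
tr [ 0.5261 -0.1794]
br [ 0.3802 -0.1703]
bl [ 0.3894 -0.0223]
```

```bash
python3 -m jog '[{"dx":-2.3,"dy":-5.6,"dz":-2,"rz":-0.18},{"dx":-4.6,"dy":-11.2,"dz":-2,"rz":-0.36},{"dx":-6.9,"dy":-16.8,"dz":-2,"rz":-0.54},{"dx":-9.2,"dy":-22.4,"dz":-2,"rz":-0.72},{"dx":-11.5,"dy":-28,"dz":-2,"rz":-0.9},{"dx":-13.8,"dy":-33.6,"dz":-2,"rz":-1.08},{"dx":-16.4,"dy":-39,"dz":-2,"rz":-1.276},{"dx":-16.4,"dy":-39,"dz":-2,"rz":-1.276},{"dx":-16.4,"dy":-39,"dz":-2,"rz":-1.276},{"dx":-16.4,"dy":-39,"dz":-2,"rz":-1.276}]' 40
python3 - <<'E'
from h import *
s=st(); W=cam("wrist","w1")
for th in ["gauge_grip","stand_mouth"]:
    for r in finder.cut_out(th,"wrist"): print(th,round(r["score"],2),r["xy"],r["pixels"].sum())
E
```

```text
t 0.9 p [ 0.1671 -0.5502  0.2313] rpy [-3.1416  0.     -1.2759] F [-1.2227 -0.434  -0.0718] gap 0.0858$[0]: bad value
```

View pics/w1.png

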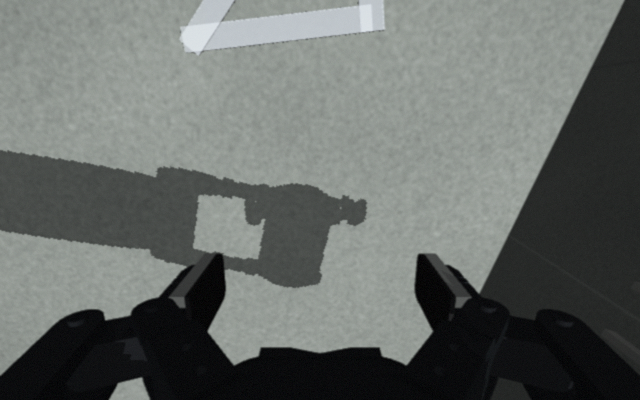

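The picture hasn't changed because the call was refused. Rows probably need all seven keys.

```bash
python3 -m jog '[{"dx":-2.3,"dy":-5.6,"dz":-2,"rx":0,"ry":0,"rz":-0.18,"hand":1},{"dx":-4.6,"dy":-11.2,"dz":-2,"rx":0,"ry":0,"rz":-0.36,"hand":1},{"dx":-6.9,"dy":-16.8,"dz":-2,"rx":0,"ry":0,"rz":-0.54,"hand":1},{"dx":-9.2,"dy":-22.4,"dz":-2,"rx":0,"ry":0,"rz":-0.72,"hand":1},{"dx":-11.5,"dy":-28,"dz":-2,"rx":0,"ry":0,"rz":-0.9,"hand":1},{"dx":-13.8,"dy":-33.6,"dz":-2,"rx":0,"ry":0,"rz":-1.08,"hand":1},{"dx":-16.4,"dy":-39,"dz":-2,"rx":0,"ry":0,"rz":-1.276,"hand":1},{"dx":-16.4,"dy":-39,"dz":-2,"rx":0,"ry":0,"rz":-1.276,"hand":1},{"dx":-16.4,"dy":-39,"dz":-2,"rx":0,"ry":0,"rz":-1.276,"hand":1},{"dx":-16.4,"dy":-39,"dz":-2,"rx":0,"ry":0,"rz":-1.276,"hand":1}]' 40
python3 - <<'E'
from h import *
s=st(); W=cam("wrist","w2")
for th in ["gauge_grip","stand_mouth"]:
    for r in finder.cut_out(th,"wrist"): print(th,round(r["score"],2),r["xy"],r["pixels"].sum())
E
```

```text
time: 2.3
ee_pos: [0.4917, -0.281, 0.2513]
tcp_rot: [3.141, 0.0, -0.002]
wrist_force: [0.1, -1.0, 0.7]
finger_gap: 0.0854
t 2.3 p [ 0.4917 -0.281   0.2513] rpy [ 3.1414  0.0003 -0.0025] F [ 0.0601 -0.9667  0.7454] gap 0.0854
gauge_grip 0.86 [320.0, 178.7] 959
stand_mouth 0.57 [319.2, 158.8] 3148
```

View pics/w2.png

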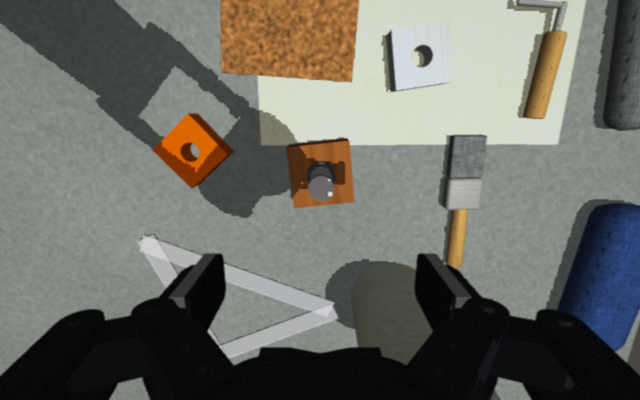

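The wrist view shows the gauge handle's top at about (320,187), over the stand at (320,175). It is steel with a round handle, which matches the description.

```bash
python3 - <<'E'
from h import *
W=cam("wrist"); crop(W,270,120,370,220,"w2c",6)
r=finder.cut_out("gauge_grip","wrist")[0]["pixels"]
for v in np.unique(np.where(r)[0])[::4]: u=np.where(r[v])[0]; print(v,u.min(),u.max())
print(onz(W,[320,187],.106),onz(W,[320,187],.109))
E
```

```text
162 317 323
166 310 330
170 308 332
174 306 334
178 306 334
182 307 333
186 308 333
190 308 333
194 310 331
198 314 328
[ 0.4913 -0.2791  0.106 ] [ 0.4913 -0.2784  0.109 ]
```

View pics/w2c.png

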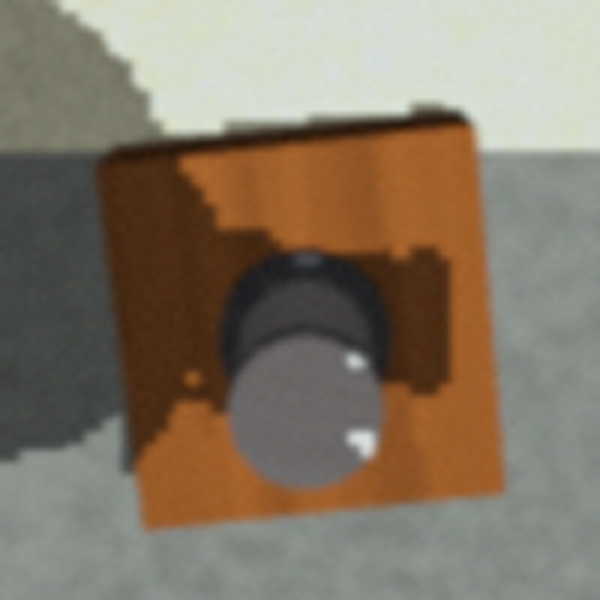

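```bash
python3 -m jog '[{"dx":0.03,"dy":-0.05,"dz":5,"rx":0,"ry":0,"rz":0,"hand":1},{"dx":0.03,"dy":-0.05,"dz":10,"rx":0,"ry":0,"rz":0,"hand":0.6},{"dx":0.03,"dy":-0.05,"dz":14,"rx":0,"ry":0,"rz":0,"hand":0.4},{"dx":0.03,"dy":-0.05,"dz":17,"rx":0,"ry":0,"rz":0,"hand":0.2},{"dx":0.03,"dy":-0.05,"dz":19.1,"rx":0,"ry":0,"rz":0,"hand":0.1},{"dx":0.03,"dy":-0.05,"dz":19.1,"rx":0,"ry":0,"rz":0,"hand":0},{"dx":0.03,"dy":-0.05,"dz":19.1,"rx":0,"ry":0,"rz":0,"hand":-1},{"dx":0.03,"dy":-0.05,"dz":19.1,"rx":0,"ry":0,"rz":0,"hand":-1},{"dx":0.03,"dy":-0.05,"dz":19.1,"rx":0,"ry":0,"rz":0,"hand":-1},{"dx":0.03,"dy":-0.05,"dz":19.1,"rx":0,"ry":0,"rz":0,"hand":-1},{"dx":0.03,"dy":-0.05,"dz":19.1,"rx":0,"ry":0,"rz":0,"hand":-1}]' 40
python3 - <<'E'
from h import *
s=st(); W=cam("wrist","w3")
E
```

```text
time: 3.92
ee_pos: [0.4936, -0.2802, 0.0616]
tcp_rot: [3.14, -0.002, 0.0]
wrist_force: [-2.2, -0.0, 5.7]
finger_gap: 0.0234
t 3.925 p [ 0.4936 -0.2802  0.0616] rpy [ 3.14   -0.0015  0.    ] F [-2.161  -0.0155  5.6691] gap 0.0234
```

View pics/w3.png

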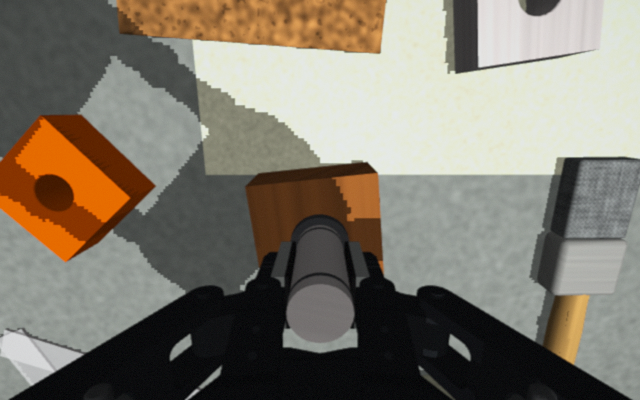

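```bash
python3 - <<'E'
from h import *
W=cam("wrist"); s=st()
print(onz(W,[320.5,310],.106)-s["ee_pos"], onz(W,[320.5,310],.108)-s["ee_pos"])
crop(W,260,180,380,360,"w3c",4)
E
python3 -m jog '[{"dx":0,"dy":0,"dz":-3,"rx":0,"ry":0,"rz":0,"hand":-1},{"dx":0,"dy":0,"dz":-7,"rx":0,"ry":0,"rz":0,"hand":-1},{"dx":2,"dy":-4,"dz":-10,"rx":0,"ry":0,"rz":0,"hand":-1},{"dx":4.2,"dy":-10,"dz":-10,"rx":0,"ry":0,"rz":0,"hand":-1},{"dx":6.5,"dy":-15.5,"dz":-10,"rx":0,"ry":0,"rz":0,"hand":-1},{"dx":9,"dy":-21,"dz":-10,"rx":0,"ry":0,"rz":0,"hand":-1},{"dx":11.3,"dy":-26.5,"dz":-10,"rx":0,"ry":0,"rz":0,"hand":-1},{"dx":13.5,"dy":-32,"dz":-10,"rx":0,"ry":0,"rz":0,"hand":-1},{"dx":15.3,"dy":-35,"dz":-10,"rx":0,"ry":0,"rz":0,"hand":-1},{"dx":15.3,"dy":-36,"dz":-10,"rx":0,"ry":0,"rz":0,"hand":-1},{"dx":15.3,"dy":-36,"dz":-10,"rx":0,"ry":0,"rz":0,"hand":-1},{"dx":15.3,"dy":-36,"dz":-10,"rx":0,"ry":0,"rz":0,"hand":-1}]'
python3 - <<'E'
from h import *
s=st(); W=cam("wrist","w4")
E
```

```text
t 4.025 p [ 0.4936 -0.2802  0.0616] rpy [ 3.14   -0.0015  0.    ] F [-0.9517 -0.8441  5.8024] gap 0.0231
[-0.0004  0.0012  0.0444] [-0.0004  0.0025  0.0464]
time: 5.52
ee_pos: [0.6453, 0.0794, 0.16]
tcp_rot: [3.141, 0.001, -0.001]
wrist_force: [0.7, -0.6, -1.8]
finger_gap: 0.0232
t 5.525 p [0.6453 0.0794 0.16  ] rpy [ 3.1412  0.0008 -0.0012] F [ 0.6905 -0.5701 -1.8409] gap 0.0232
```

View pics/w4.png

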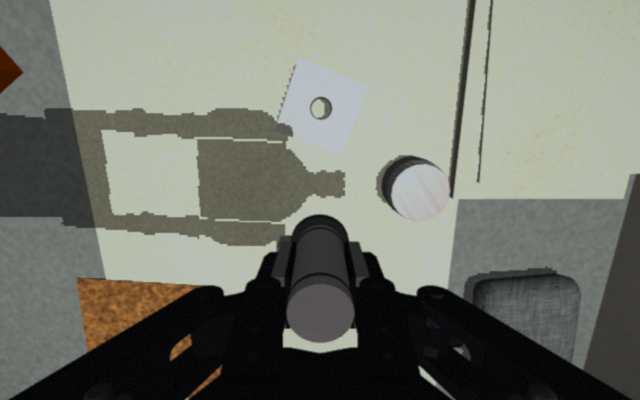

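View pics/w3c.png

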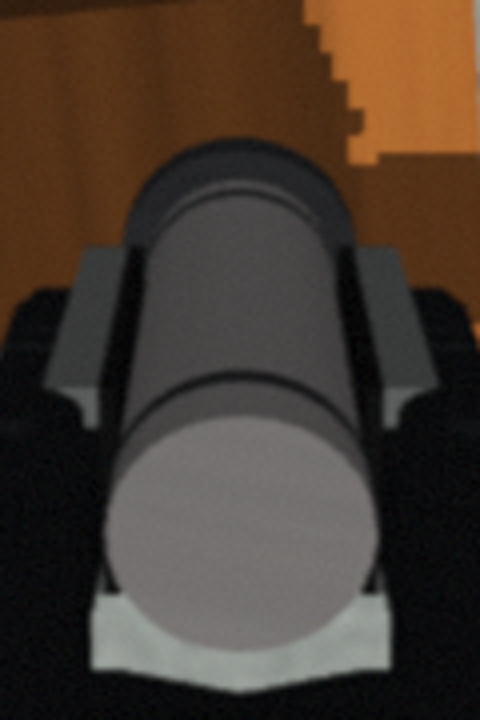

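```bash
python3 - <<'E'
from h import *
W=cam("wrist"); s=st(); crop(W,265,45,385,165,"w4c",6)
for r in finder.cut_out("block_a_center","wrist"):
    m=r["pixels"].astype(np.uint8); 
    c=max(cv2.findContours(m,0,1)[0],key=cv2.contourArea); rr=cv2.minAreaRect(c); print(round(r["score"],2),r["xy"],m.sum(),rr,onz(W,rr[0],.03))
print(onz(W,[320.5,108],.03), onz(W,[320,313.2],s["ee_pos"][2]+.0444))
E
```

```text
t 5.625 p [0.6456 0.0793 0.1603] rpy [ 3.1414  0.0002 -0.0016] F [ 0.7004 -0.6344 -1.8705] gap 0.0228
[0.6453 0.1508 0.03  ] [0.645  0.0791 0.2047]
```

View pics/w4c.png

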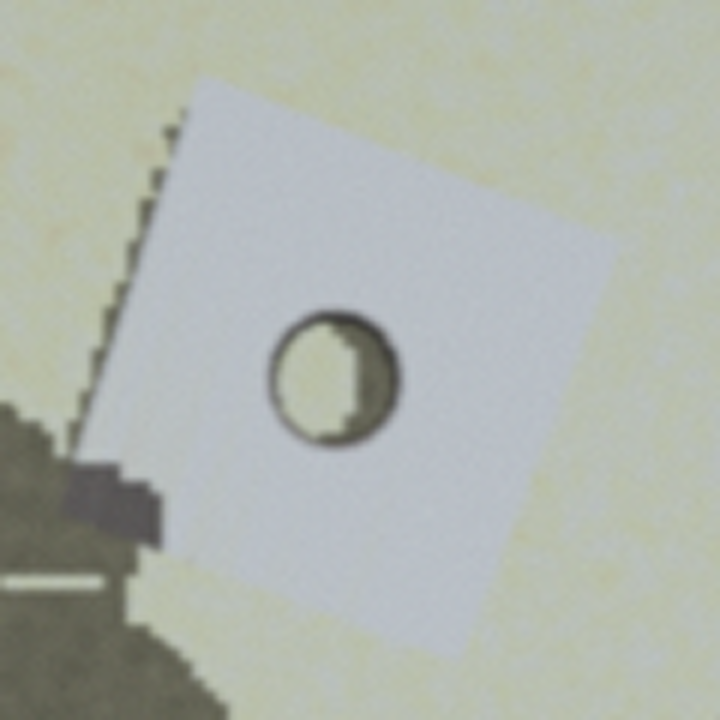

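```bash
python3 -m jog '[{"dx":0.04,"dy":-4,"dz":0,"rx":0,"ry":0,"rz":0,"hand":-1},{"dx":0.04,"dy":-7.17,"dz":2,"rx":0,"ry":0,"rz":0,"hand":-1},{"dx":0.04,"dy":-7.17,"dz":5,"rx":0,"ry":0,"rz":0,"hand":-1},{"dx":0.04,"dy":-7.17,"dz":7,"rx":0,"ry":0,"rz":0,"hand":-1},{"dx":0.04,"dy":-7.17,"dz":7.6,"rx":0,"ry":0,"rz":0,"hand":-1},{"dx":0.04,"dy":-7.17,"dz":7.6,"rx":0,"ry":0,"rz":0,"hand":-1},{"dx":0.04,"dy":-7.17,"dz":7.6,"rx":0,"ry":0,"rz":0,"hand":-1}]'
python3 - <<'E'
from h import *
s=st(); W=cam("wrist","w5"); S=cam("scene"); crop(S,330,130,430,205,"s5",8)
E
```

```text
time: 6.55
ee_pos: [0.6474, 0.1519, 0.0858]
tcp_rot: [-3.141, -0.003, -0.001]
wrist_force: [0.3, -0.2, -1.8]
finger_gap: 0.0227
t 6.55 p [0.6474 0.1519 0.0858] rpy [-3.1415 -0.0025 -0.0005] F [ 0.3374 -0.2282 -1.7694] gap 0.0227
```

View pics/w5.png

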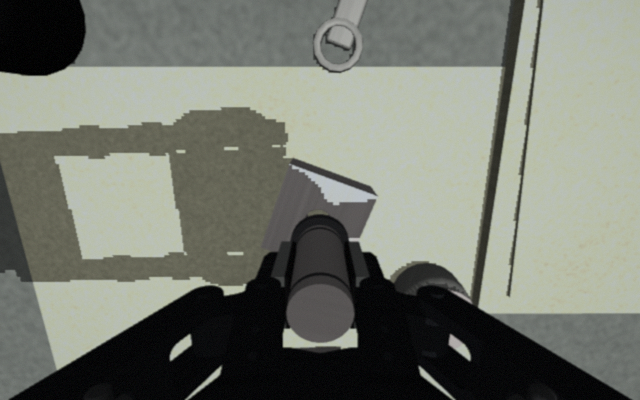

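View pics/s5.png

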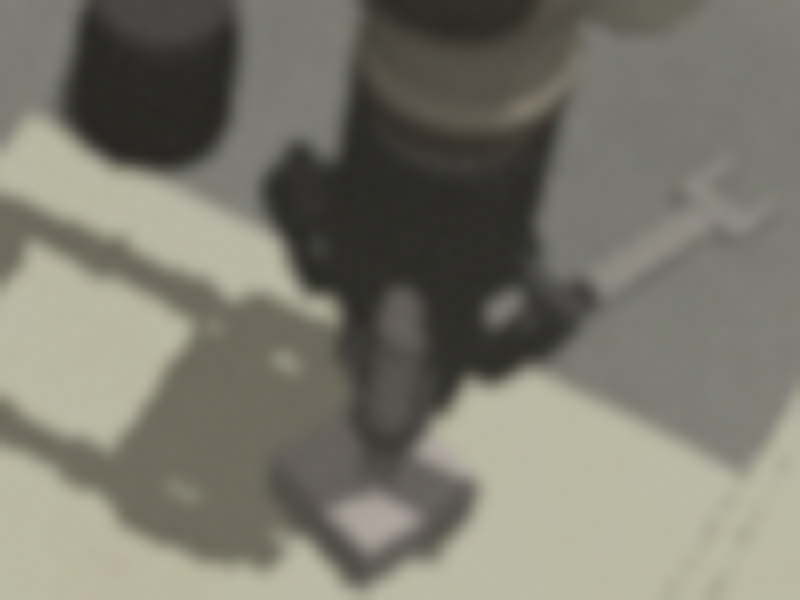

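```bash
python3 -m jog '[{"dx":0,"dy":0,"dz":0,"rx":0,"ry":0,"rz":0,"hand":-1},{"dx":0,"dy":0,"dz":0,"rx":0,"ry":0,"rz":0,"hand":-1}]'
python3 - <<'E'
from h import *
for i in range(3):
  s=st(); W=cam("wrist")
crop(W,240,150,400,300,"w6c",5)
E
```

```text
time: 6.9
ee_pos: [0.6464, 0.1523, 0.0846]
tcp_rot: [-3.142, -0.0, -0.0]
wrist_force: [-0.7, 0.2, -2.0]
finger_gap: 0.0229
t 6.9 p [0.6464 0.1523 0.0846] rpy [-3.1416 -0.0004 -0.    ] F [-0.7121  0.1951 -2.0334] gap 0.0229
t 6.95 p [0.6463 0.1523 0.0845] rpy [-3.1416 -0.0002  0.    ] F [ 0.3367  0.7152 -2.2488] gap 0.0229
t 7.0 p [0.6463 0.1523 0.0844] rpy [-3.1416 -0.0001  0.0001] F [-0.2219  0.0416 -1.9062] gap 0.023
```

View pics/w6c.png

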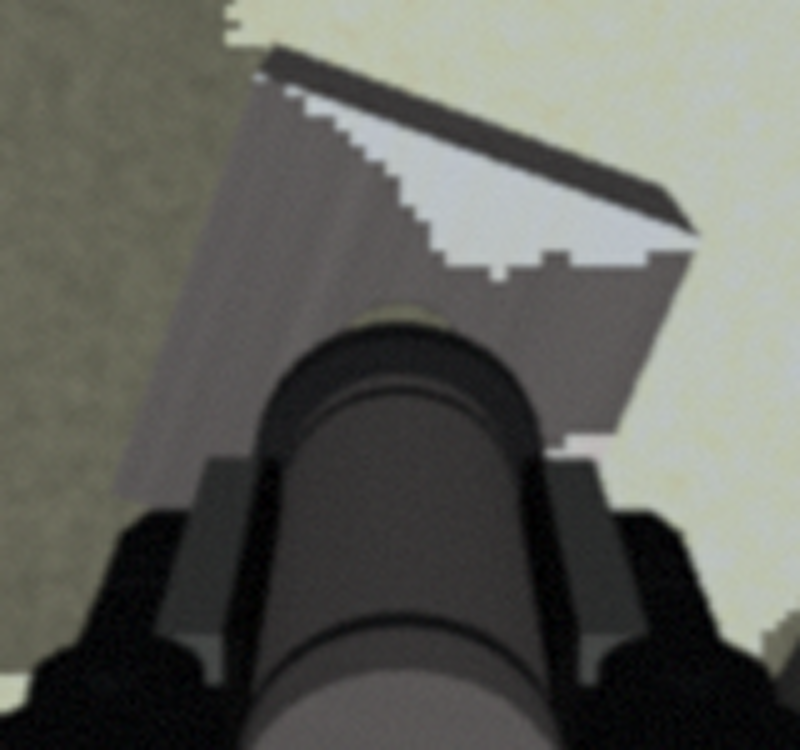

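```bash
python3 - <<'E'
from h import *
W=cam("wrist"); s=st()
e=onz(W,[320.2,210.6],.03); print("rim",e, "centre y",e[1]-.0088)
a=onz(W,[292.4,165],.03)[:2]; b=onz(W,[379.4,197],.03)[:2]; d=(b-a); L=np.linalg.norm(d); n=np.array([d[1],-d[0]])/L
print(a,b,L,"centre",(a+b)/2+n*.03)
print("gauge",onz(W,[320.2,313.2],s["ee_pos"][2]+.0444))
E
```

```text
t 7.1 p [0.6462 0.1523 0.0843] rpy [-3.1416  0.      0.    ] F [-0.2245 -0.4854 -2.2674] gap 0.023
rim [0.6458 0.1595 0.03  ] centre y 0.15069570094746018
[0.6286 0.189 ] [0.6835 0.1686] 0.05861511502196455 centre [0.6456 0.1507]
gauge [0.6458 0.1521 0.1287]
```

```bash
python3 -m jog '[{"dx":-0.03,"dy":0.14,"dz":0,"rx":0,"ry":0,"rz":0,"hand":-1},{"dx":-0.03,"dy":0.14,"dz":0,"rx":0,"ry":0,"rz":0,"hand":-1},{"dx":-0.03,"dy":0.14,"dz":0.3,"rx":0,"ry":0,"rz":0,"hand":-1},{"dx":-0.03,"dy":0.14,"dz":0.55,"rx":0,"ry":0,"rz":0,"hand":-1},{"dx":-0.03,"dy":0.14,"dz":0.7,"rx":0,"ry":0,"rz":0,"hand":-1},{"dx":-0.03,"dy":0.14,"dz":0.8,"rx":0,"ry":0,"rz":0,"hand":-1},{"dx":-0.03,"dy":0.14,"dz":0.9,"rx":0,"ry":0,"rz":0,"hand":-1},{"dx":-0.03,"dy":0.14,"dz":0.9,"rx":0,"ry":0,"rz":0,"hand":-1}]'
```

```text
time: 8.1
ee_pos: [0.6459, 0.1509, 0.0752]
tcp_rot: [-3.142, 0.0, -0.0]
wrist_force: [0.0, -0.4, -3.1]
finger_gap: 0.0226
```

```bash
python3 -m jog '[{"dx":0,"dy":0,"dz":0.2,"rx":0,"ry":0,"rz":0,"hand":-1},{"dx":0,"dy":0,"dz":0.4,"rx":0,"ry":0,"rz":0,"hand":-1},{"dx":0,"dy":0,"dz":0.5,"rx":0,"ry":0,"rz":0,"hand":-1},{"dx":0,"dy":0,"dz":0.6,"rx":0,"ry":0,"rz":0,"hand":-1},{"dx":0,"dy":0,"dz":0.6,"rx":0,"ry":0,"rz":0,"hand":-1}]'
```

```text
time: 8.72
ee_pos: [0.6459, 0.1509, 0.0692]
tcp_rot: [-3.142, 0.0, 0.0]
wrist_force: [-0.9, -0.1, -1.3]
finger_gap: 0.0233
```

```bash
python3 -m jog '[{"dx":0,"dy":0,"dz":0.2,"rx":0,"ry":0,"rz":0,"hand":-1},{"dx":0,"dy":0,"dz":0.4,"rx":0,"ry":0,"rz":0,"hand":-1},{"dx":0,"dy":0,"dz":0.55,"rx":0,"ry":0,"rz":0,"hand":-1},{"dx":0,"dy":0,"dz":0.65,"rx":0,"ry":0,"rz":0,"hand":-1},{"dx":0,"dy":0,"dz":0.72,"rx":0,"ry":0,"rz":0,"hand":-1},{"dx":0,"dy":0,"dz":0.72,"rx":0,"ry":0,"rz":0,"hand":-1},{"dx":0,"dy":0,"dz":0.72,"rx":0,"ry":0,"rz":0,"hand":-1}]'
```

```text
time: 9.6
ee_pos: [0.646, 0.1508, 0.0622]
tcp_rot: [3.142, -0.0, 0.0]
wrist_force: [-1.2, -0.3, -2.4]
finger_gap: 0.023
```

```bash
python3 -m jog '[{"dx":0,"dy":0,"dz":0.06,"rx":0,"ry":0,"rz":0,"hand":-1},{"dx":0,"dy":0,"dz":0.1,"rx":0,"ry":0,"rz":0,"hand":-1},{"dx":0,"dy":0,"dz":0.14,"rx":0,"ry":0,"rz":0,"hand":-1},{"dx":0,"dy":0,"dz":0.14,"rx":0,"ry":0,"rz":0,"hand":-1}]'
```

```text
time: 10.1
ee_pos: [0.6462, 0.1509, 0.0615]
tcp_rot: [-3.142, -0.0, 0.0]
wrist_force: [-3.6, 0.2, 5.5]
finger_gap: 0.0231
```

The gauge stopped at TCP z 0.0615, and a shoulder resting on the rim predicts 0.0616. So the slim step is home and the thick step is refused. I'll drag the block by the held gauge with the downward pressure eased, clear of the middle block, and check bore play on the way.

```bash
python3 -m jog '[{"dx":0,"dy":0,"dz":-0.12,"rx":0,"ry":0,"rz":0,"hand":-1},{"dx":-0.4,"dy":0.2,"dz":-0.12,"rx":0,"ry":0,"rz":0,"hand":-1},{"dx":-1.2,"dy":0.6,"dz":-0.12,"rx":0,"ry":0,"rz":0,"hand":-1},{"dx":-2.1,"dy":1.1,"dz":-0.12,"rx":0,"ry":0,"rz":0,"hand":-1},{"dx":-3,"dy":1.6,"dz":-0.12,"rx":0,"ry":0,"rz":0,"hand":-1},{"dx":-3,"dy":1.6,"dz":-0.12,"rx":0,"ry":0,"rz":0,"hand":-1},{"dx":-3,"dy":1.6,"dz":-0.12,"rx":0,"ry":0,"rz":0,"hand":-1}]'
python3 - <<'E'
from h import *
s=st(); W=cam("wrist","w7"); T=cam("top"); crop(T,230,130,390,250,"t7",5)
E
```

```text
time: 10.98
ee_pos: [0.6154, 0.1347, 0.0616]
tcp_rot: [3.141, 0.001, -0.0]
wrist_force: [-0.9, -0.7, -1.3]
finger_gap: 0.0229
t 10.975 p [0.6154 0.1347 0.0616] rpy [ 3.1414  0.0012 -0.0001] F [-0.9495 -0.7282 -1.3429] gap 0.0229
```

View pics/w7.png

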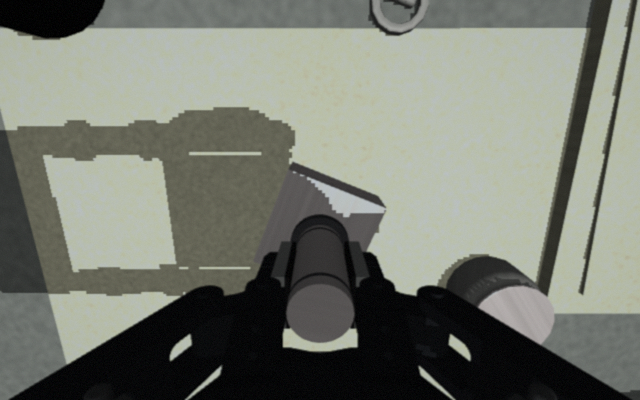

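View pics/t7.png

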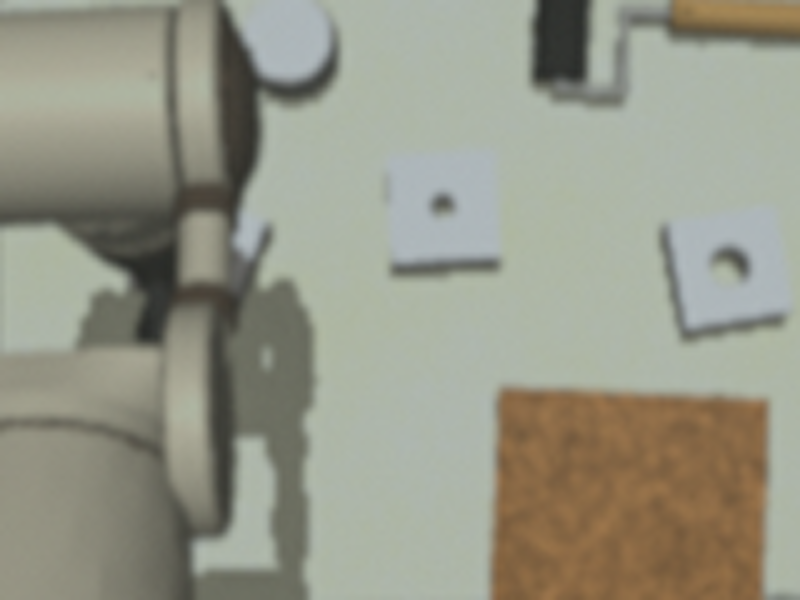

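```bash
python3 - <<'E'
from h import *
W=cam("wrist"); s=st(); crop(W,240,150,400,300,"w7c",5)
E
```

```text
t 11.125 p [0.6155 0.1347 0.0617] rpy [3.1412 0.0015 0.0002] F [-2.3626 -0.746  -0.7036] gap 0.0231
```

View pics/w7c.png

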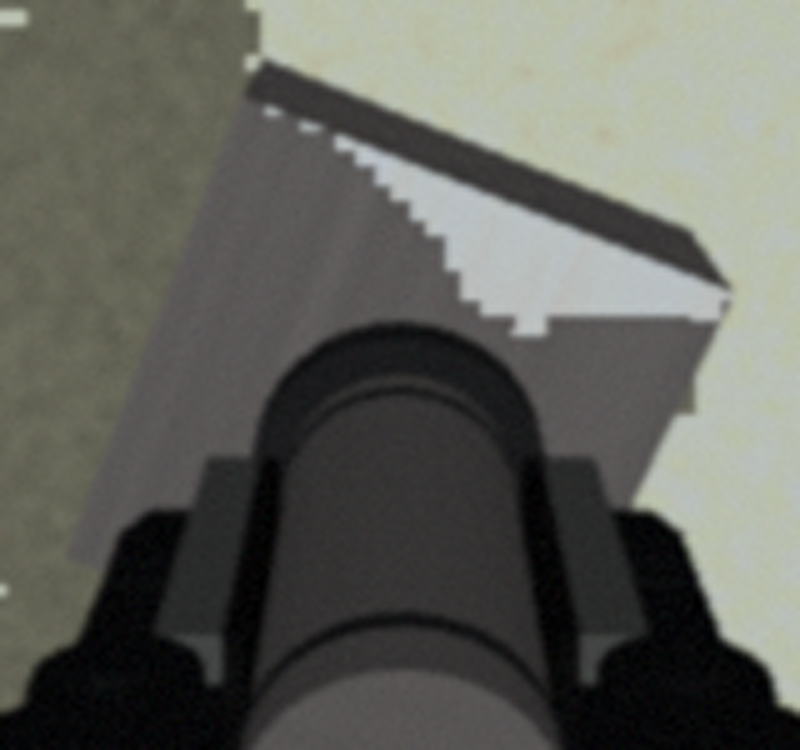

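```bash
python3 - <<'E'
from h import *
W=cam("wrist"); s=st()
a=onz(W,[289,169.6],.03)[:2]; b=onz(W,[386,208],.03)[:2]; d=(b-a); L=np.linalg.norm(d); n=np.array([d[1],-d[0]])/L
print(L,"block",(a+b)/2+n*.03,"gauge",onz(W,[320.2,313.2],s["ee_pos"][2]+.0444))
E
python3 -m jog '[{"dx":-0.5,"dy":0.3,"dz":-0.08,"rx":0,"ry":0,"rz":0,"hand":-1},{"dx":-1.6,"dy":0.8,"dz":-0.08,"rx":0,"ry":0,"rz":0,"hand":-1},{"dx":-2.8,"dy":1.4,"dz":-0.08,"rx":0,"ry":0,"rz":0,"hand":-1},{"dx":-4,"dy":2,"dz":-0.08,"rx":0,"ry":0,"rz":0,"hand":-1},{"dx":-5.2,"dy":2.6,"dz":-0.08,"rx":0,"ry":0,"rz":0,"hand":-1},{"dx":-6.3,"dy":3.4,"dz":-0.08,"rx":0,"ry":0,"rz":0,"hand":-1},{"dx":-7,"dy":4.5,"dz":-0.08,"rx":0,"ry":0,"rz":0,"hand":-1},{"dx":-7.6,"dy":5.8,"dz":-0.08,"rx":0,"ry":0,"rz":0,"hand":-1},{"dx":-8.2,"dy":7,"dz":-0.08,"rx":0,"ry":0,"rz":0,"hand":-1},{"dx":-8.8,"dy":8.2,"dz":-0.08,"rx":0,"ry":0,"rz":0,"hand":-1},{"dx":-9.2,"dy":9,"dz":-0.08,"rx":0,"ry":0,"rz":0,"hand":-1},{"dx":-9.2,"dy":9,"dz":-0.08,"rx":0,"ry":0,"rz":0,"hand":-1}]'
python3 - <<'E'
from h import *
W=cam("wrist","w8")
E
```

```text
t 11.175 p [0.6155 0.1348 0.0617] rpy [3.1412 0.0014 0.0002] F [-3.0511 -1.7514 -0.3029] gap 0.023
0.05888135935797634 block [0.6139 0.1337] gauge [0.6151 0.1345 0.1061]
time: 12.68
ee_pos: [0.5234, 0.044, 0.0625]
tcp_rot: [3.141, 0.001, -0.001]
wrist_force: [0.2, -0.4, -2.1]
finger_gap: 0.023
```

View pics/w8.png

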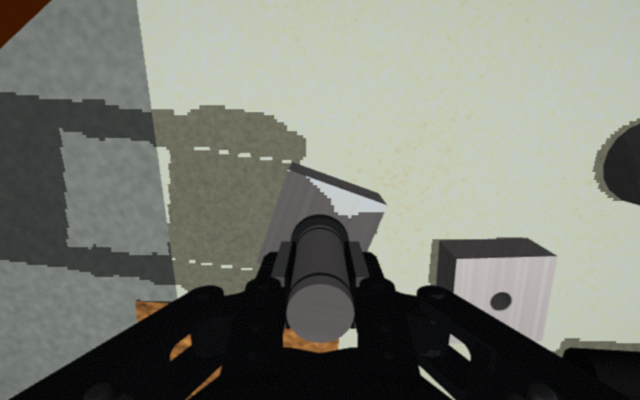

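The wrist view shows the block still following the gauge with about 1 mm of play. The middle block at (500,300) hasn't moved, and the mat starts just ahead at about (250,330).

```bash
python3 -m jog '[{"dx":-0.3,"dy":0.6,"dz":0,"rx":0,"ry":0,"rz":0,"hand":-1},{"dx":-0.8,"dy":1.8,"dz":0,"rx":0,"ry":0,"rz":0,"hand":-1},{"dx":-1.4,"dy":3.2,"dz":0,"rx":0,"ry":0,"rz":0,"hand":-1},{"dx":-2,"dy":4.6,"dz":0,"rx":0,"ry":0,"rz":0,"hand":-1},{"dx":-2.7,"dy":6,"dz":0,"rx":0,"ry":0,"rz":0,"hand":-1},{"dx":-3.4,"dy":7.5,"dz":0,"rx":0,"ry":0,"rz":0,"hand":-1},{"dx":-4.1,"dy":9,"dz":0,"rx":0,"ry":0,"rz":0,"hand":-1},{"dx":-4.8,"dy":10.5,"dz":0,"rx":0,"ry":0,"rz":0,"hand":-1},{"dx":-5.5,"dy":12,"dz":0,"rx":0,"ry":0,"rz":0,"hand":-1},{"dx":-6.1,"dy":13.5,"dz":0,"rx":0,"ry":0,"rz":0,"hand":-1},{"dx":-6.5,"dy":14.4,"dz":0,"rx":0,"ry":0,"rz":0,"hand":-1},{"dx":-6.5,"dy":14.4,"dz":0,"rx":0,"ry":0,"rz":0,"hand":-1}]'
python3 - <<'E'
from h import *
W=cam("wrist","w9"); S=cam("scene"); crop(S,210,160,370,280,"s9",5)
E
```

```text
time: 14.22
ee_pos: [0.4588, -0.0999, 0.0628]
tcp_rot: [3.141, -0.0, -0.001]
wrist_force: [0.0, -0.3, -3.3]
finger_gap: 0.0231
```

View pics/w9.png

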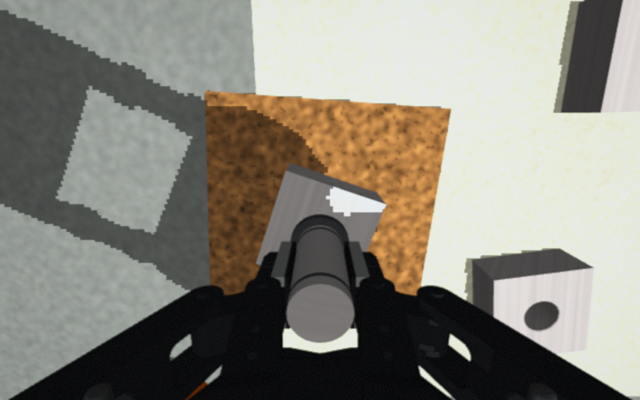

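View pics/s9.png

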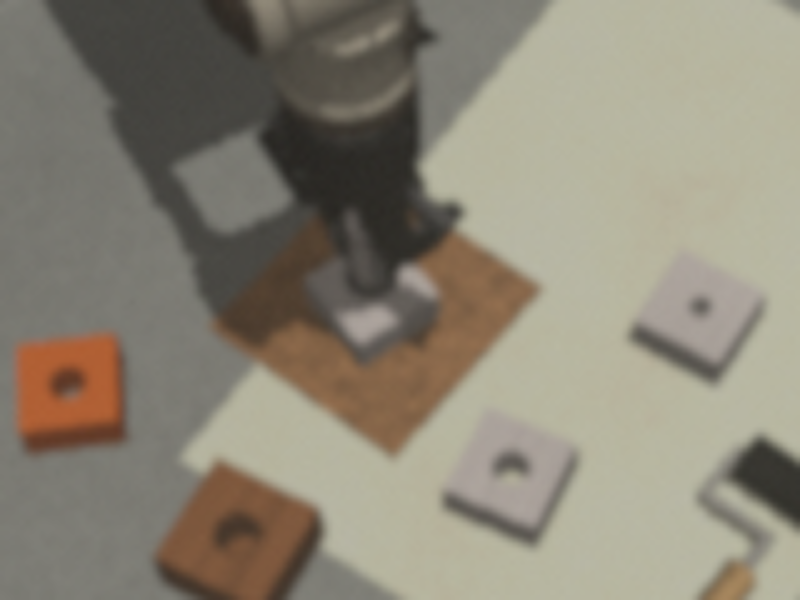

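The block is wholly on the mat in both views. Next I'll press it lightly home.

```bash
python3 -m jog '[{"dx":0,"dy":0,"dz":0.06,"rx":0,"ry":0,"rz":0,"hand":-1},{"dx":0,"dy":0,"dz":0.12,"rx":0,"ry":0,"rz":0,"hand":-1},{"dx":0,"dy":0,"dz":0.18,"rx":0,"ry":0,"rz":0,"hand":-1},{"dx":0,"dy":0,"dz":0.18,"rx":0,"ry":0,"rz":0,"hand":-1},{"dx":0,"dy":0,"dz":0.18,"rx":0,"ry":0,"rz":0,"hand":-1}]'
```

```text
time: 14.95
ee_pos: [0.4593, -0.0993, 0.0615]
tcp_rot: [3.141, -0.0, 0.0]
wrist_force: [-3.2, -1.3, 5.1]
finger_gap: 0.0233
```

```bash
python3 -m jog '[{"dx":0,"dy":0,"dz":-0.05,"rx":0,"ry":0,"rz":0,"hand":-0.3},{"dx":0,"dy":0,"dz":-0.05,"rx":0,"ry":0,"rz":0,"hand":-0.1},{"dx":0,"dy":0,"dz":-0.05,"rx":0,"ry":0,"rz":0,"hand":0.2},{"dx":0,"dy":0,"dz":-0.05,"rx":0,"ry":0,"rz":0,"hand":0.5},{"dx":0,"dy":0,"dz":-0.05,"rx":0,"ry":0,"rz":0,"hand":0.5},{"dx":0,"dy":0,"dz":-0.05,"rx":0,"ry":0,"rz":0,"hand":0.5},{"dx":0,"dy":0,"dz":-2,"rx":0,"ry":0,"rz":0,"hand":0.5},{"dx":0,"dy":0,"dz":-5,"rx":0,"ry":0,"rz":0,"hand":0.5},{"dx":0,"dy":0,"dz":-10,"rx":0,"ry":0,"rz":0,"hand":0.5},{"dx":0,"dy":0,"dz":-15,"rx":0,"ry":0,"rz":0,"hand":0.5},{"dx":0,"dy":0,"dz":-17,"rx":0,"ry":0,"rz":0,"hand":0.5},{"dx":0,"dy":0,"dz":-17,"rx":0,"ry":0,"rz":0,"hand":0.5}]'
python3 - <<'E'
from h import *
W=cam("wrist","w10"); S=cam("scene"); crop(S,210,160,370,280,"s10",5)
E
```

```text
time: 16.45
ee_pos: [0.46, -0.0997, 0.2327]
tcp_rot: [3.14, -0.004, -0.0]
wrist_force: [-0.7, 0.1, -1.1]
finger_gap: 0.0641
```

View pics/w10.png

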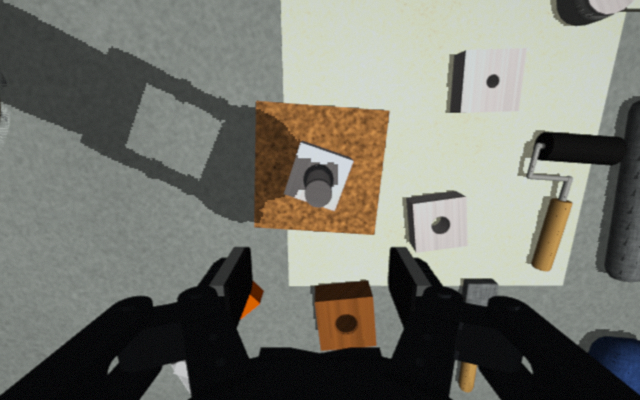

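View pics/s10.png

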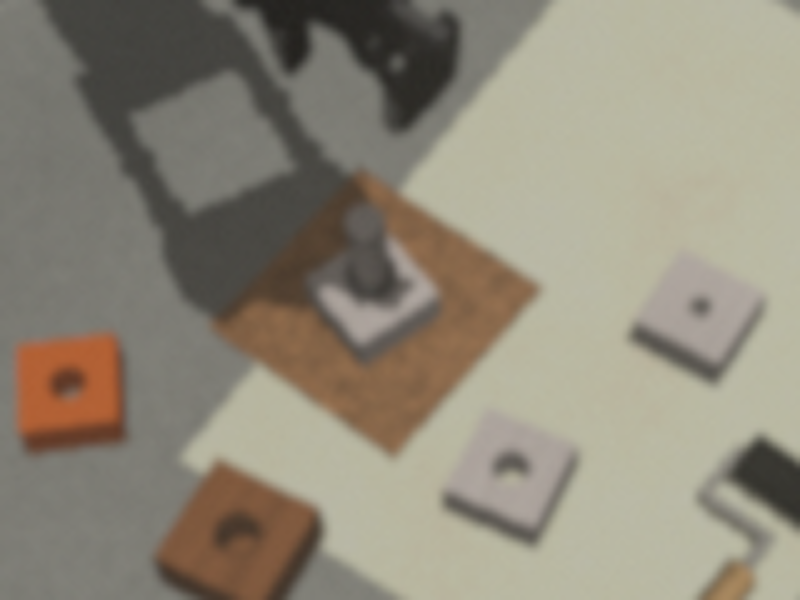

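```bash
python3 - <<'E'
from h import *
W=cam("wrist"); S=cam("scene"); s=st(); crop(W,240,90,400,245,"w11",5); crop(S,265,190,305,240,"s11",12)
E
```

```text
t 16.65 p [ 0.458  -0.0987  0.229 ] rpy [-3.1401  0.003  -0.0001] F [-0.136  -0.8328  0.1129] gap 0.0638
```

View pics/w11.png

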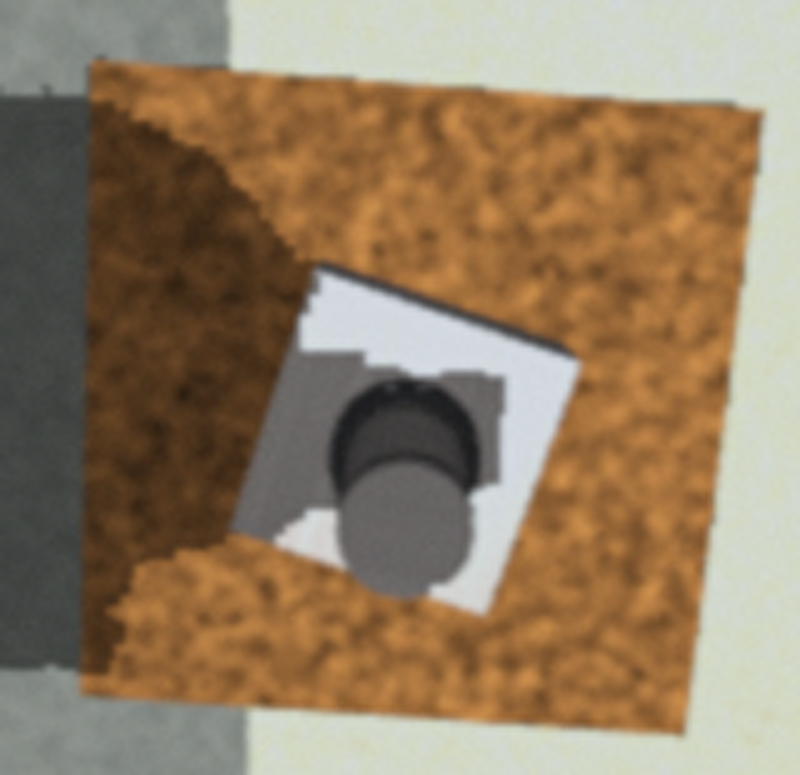

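View pics/s11.png

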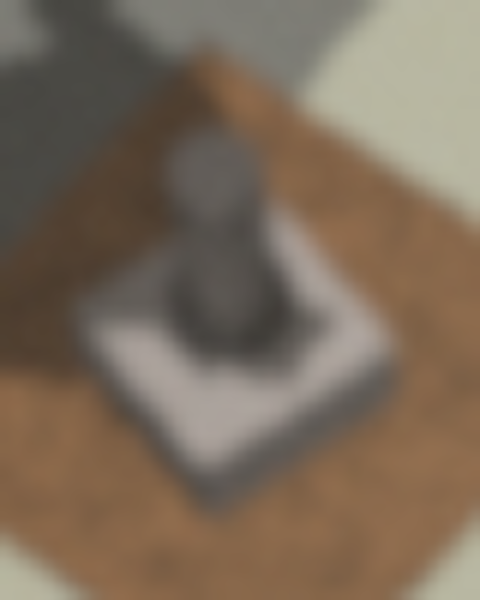

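```bash
python3 - <<'E'
from h import *
W=cam("wrist"); S=cam("scene"); T=cam("top"); s=st()
print(tri([(W,np.array([321.2,195.6])),(S,np.array([282.8,204.3]))]))
f=lambda p:(p[0]/5+240,p[1]/5+90)
# block top corners
C=[onz(W,f(p),.03)[:2] for p in ((313,268),(580,360),(487,615),(232,535))]
print(np.array(C),np.mean(C,0),[np.linalg.norm(C[i]-C[i-1]) for i in range(4)])
c=np.mean(C,0)
for h in (.096,.106): print(h,proj(W,[c[0],c[1],h]),proj(S,[c[0],c[1],h]))
crop(W,240,90,400,245,"w12",5); crop(T,325,190,405,270,"t12",8)
E
```

```text
t 16.8 p [ 0.4584 -0.0989  0.2297] rpy [-3.1406  0.002  -0.0001] F [0.175  0.043  0.3453] gap 0.0639
(array([ 0.459 , -0.0992,  0.1036]), [np.float64(1.1648369398403067), np.float64(0.34256577206701044)])
[[ 0.4385 -0.0621]
 [ 0.4954 -0.0815]
 [ 0.4764 -0.1388]
 [ 0.4198 -0.1203]] [ 0.4575 -0.1007] [np.float64(0.061211287649184244), np.float64(0.060154959707899074), np.float64(0.060375998998596796), np.float64(0.05954232729583169)]
0.096 [320.4804 194.4784] [281.9284 205.7134]
0.106 [320.4598 197.3424] [281.7037 203.94  ]
```

View pics/w12.png

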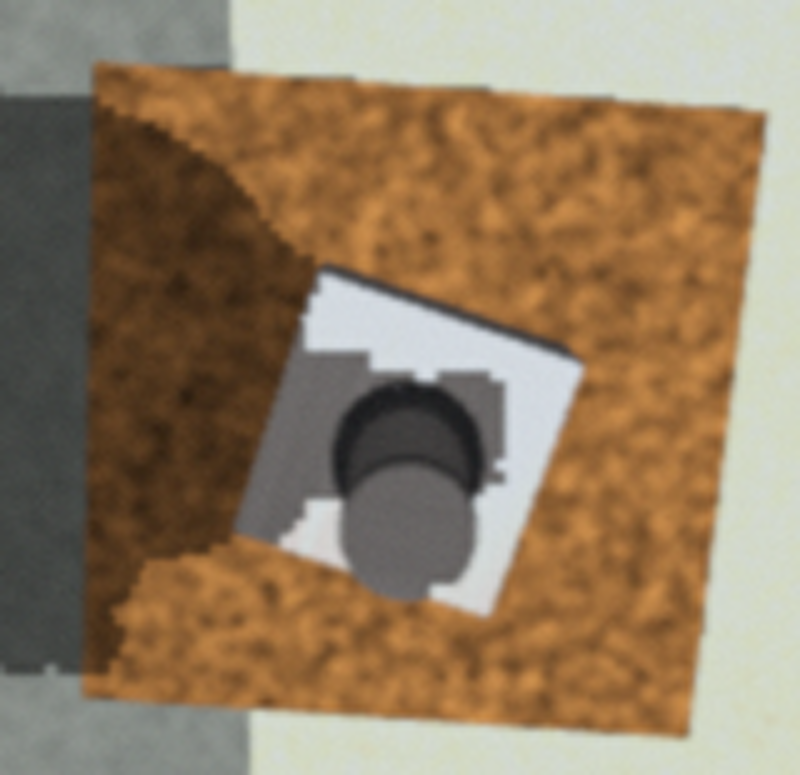

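Triangulating the handle top gives z 0.1036, against 0.106 if right and 0.096 if too wide. That is a narrow margin, so I'll tilt the wrist camera and look at the shoulder and rim from the side.

```bash
python3 -m jog '[{"dx":0,"dy":-2,"dz":0,"rx":-0.1,"ry":0,"rz":0,"hand":0.5},{"dx":0,"dy":-5,"dz":0,"rx":-0.2,"ry":0,"rz":0,"hand":0.5},{"dx":0,"dy":-8,"dz":1,"rx":-0.35,"ry":0,"rz":0,"hand":0.5},{"dx":0,"dy":-10,"dz":3,"rx":-0.5,"ry":0,"rz":0,"hand":0.5},{"dx":0,"dy":-10,"dz":5,"rx":-0.6,"ry":0,"rz":0,"hand":0.5},{"dx":0,"dy":-10,"dz":5,"rx":-0.6,"ry":0,"rz":0,"hand":0.5},{"dx":0,"dy":-10,"dz":5,"rx":-0.6,"ry":0,"rz":0,"hand":0.5},{"dx":0,"dy":-10,"dz":5,"rx":-0.6,"ry":0,"rz":0,"hand":0.5}]'
python3 - <<'E'
from h import *
W=cam("wrist","w13"); crop(W,230,110,410,280,"w13c",4.4)
c=np.array([.4585,-.1000])
for h in (.03,.04,.046,.096,.106): print(h,proj(W,[c[0],c[1],h]))
E
```

```text
time: 17.8
ee_pos: [0.46, 0.0, 0.1825]
tcp_rot: [2.543, -0.003, -0.002]
wrist_force: [-0.1, 0.2, 0.2]
finger_gap: 0.0637
0.03 [318.7037 177.4918]
0.04 [318.7034 184.5754]
0.046 [318.7032 188.9618]
0.096 [318.7015 230.0771]
0.106 [318.7011 239.4247]
```

View pics/w13.png

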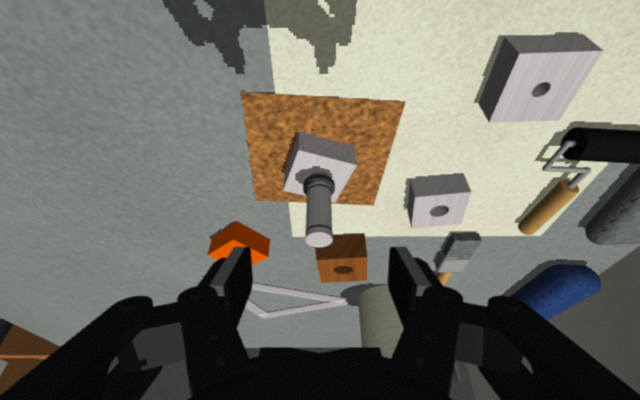

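View pics/w13c.png

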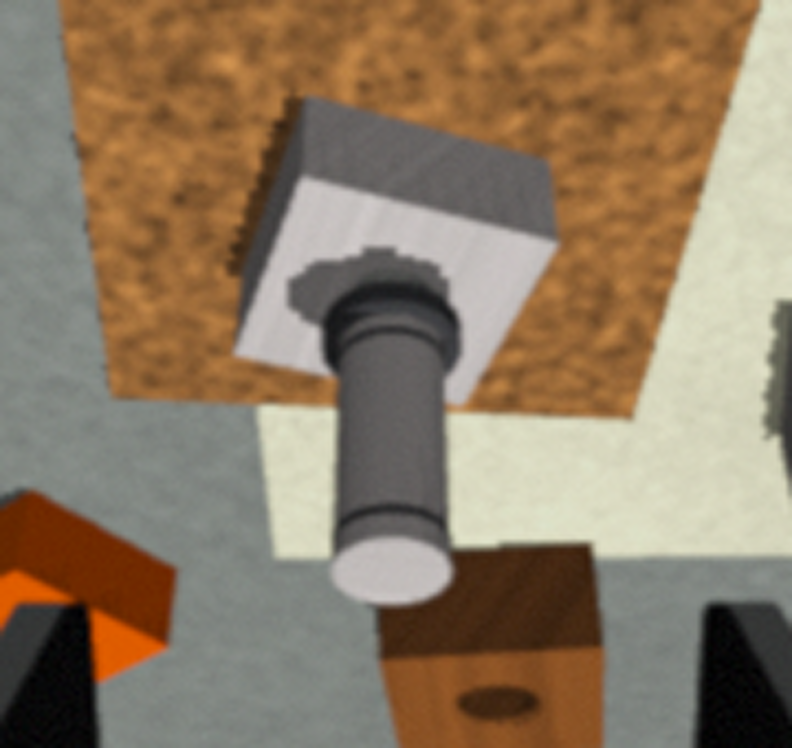

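The handle top is at row 239.5. The model gives 239.4 for z = 0.106 (slim step home, thick step refused) and 230 if the thick step had gone in. The flange stands clear of the block, and its shadow is offset.

```bash
python3 - <<'E'
from h import *
T=cam("top","t13"); st(); print(manip.job_done())
E
```

```text
t 17.9 p [0.4597 0.0001 0.1822] rpy [ 2.5424 -0.0025 -0.0018] F [-0.2275 -0.4027 -0.4021] gap 0.064
the job is handed in; nothing more can be done
None
```

View pics/t13.png

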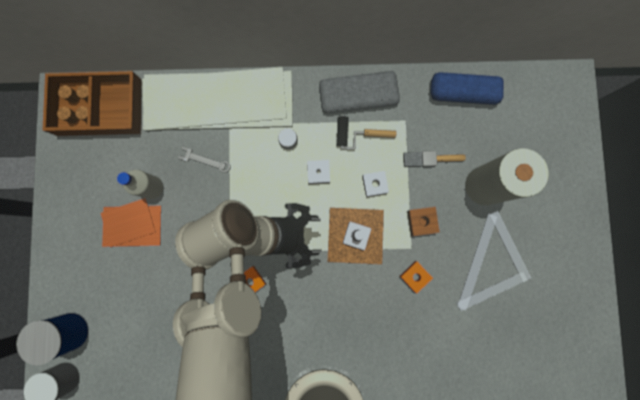

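The right block is wholly on the cork mat, near its centre, with the gauge standing in it and the slim step home. I handed the job in at 17.9 s, with the gripper clear of everything.

- **Finding the block:** In the camera images the three bores measured about 14, 17.6 and 23 mm, so I tried the gauge first in the left block in the top view. The slim step went in without force, and the gauge stopped at the height where the thick step's shoulder rests on the rim, at about 5 N. I didn't try the gauge in the other two bores.
- **Moving it:** I dragged the block to the mat by the gauge, which had only about 1 mm of play in the bore. On the mat I pressed it home again at about 5 N and let go.
- **Last checks:** A tilted wrist view put the handle top at row 239.5. The model predicts 239.4 for the slim step home and 230 if the thick step had entered. The last top picture shows the other two blocks and the rest where they were; the arm partly hides one orange look-alike and the ink jar.
- **What disagreed:** A rougher two-view estimate put the handle top at 0.1036 m, where 0.106 m was expected. The handle's apparent width suggested about 0.098 m. I relied on the tilted view and the contact height instead.

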